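# Set up the folding lamp stand and hold its frame upright

### The job

Set up the folding microscope lamp stand: lay the loose battery pack flat and fully home in the stand's pocket, then flip the prop leg over its centre until its foot is down on the bench, while the lamp frame is still folded. Last, swing the lamp frame up by its top bar and hold it upright: it tips back when let go, so the program finishes while still holding the frame upright. Leave the other things on the bench where they are.

Things in the scene. Friction and masses are not known exactly. Their poses are not given: they have to be found in the camera images.
- stand: Fixed white base of the folding lamp stand. Origin on the bench under the middle of the hinge rod, z up, x along the rod (18 mm thick, axis 70 mm up, x -58 to +112 mm). Foot plate x -65 to +85, y -40 to +40 mm, 8 high; uprights under the rod within y +-17. The lamp frame lies folded to +y; the battery pocket is at x 0, y -85; the prop leg turns on the rod at x +100; its foot lands at y -86 mm.
- pocket (a point): Centre of the floor of the battery pocket of the stand, 6 mm above the bench; axes as the stand's. The pocket is rectangular, open at the top, 48 mm along x and 74 mm along y inside, 10 mm deep (rim 16 mm above the bench), its walls 6 mm thick.
- pack: Loose battery pack, a plain black block 44 mm along its x, 70 mm along its y, 34 mm high, 0.15 to 0.23 kg, brass strip on top; origin at the centre of its underside, z up. It lies on the bench at some yaw. It fits the pocket with its long side along the stand's y, either way round, 2 mm clear on each side, and stands 24 mm above the rim when home.
- leg (a joint): Angle (rad) of the prop leg (kickstand) about the stand's x axis: 0 = straight up (its centre), -0.6 = its folded rest, leaning to the stand's +y, +2.19 = foot down on the bench on the -y side, where it stops. Moved only by its weight (0.12 kg) and light damping: past the centre it drops down of itself.
- leg_grip (a point): Point on the prop leg's axis 85 mm from its pivot (pivot at x +100, y 0, z 70 mm of the stand), 140 mm above the bench when folded, 21 mm with the foot down. The leg is a steel bar 12 mm along the stand's x, 11 mm the other way; its rubber foot, a roller 18 mm in diameter, 12 mm along x, is centred 105 mm from the pivot. Beside it along x there is 43 mm free to the frame.
- frame (a joint): Lean (rad) of the U-shaped lamp frame about the stand's x axis: 0 = upright, positive = leaning to the stand's +y, 0.95 = folded rest on a stop; it can go past upright to -0.6. Turns freely, 0.36 to 0.56 kg; the lamp head on its +y side makes it tip back to the folded rest, also from upright, if it is not held.
- bar (a point): Middle of the frame's top bar: steel, 16 mm in diameter, parallel to the stand's x, 170 mm from the hinge axis (240 mm above the bench when upright, 169 mm folded), 82 mm clear between two white side bars (10 by 14 mm); the space between them is open for 80 mm below the bar. The black lamp head (42 mm in diameter) sits 75 mm from the hinge and points 75 mm to the frame's +y.
- slide_box: Bystander: grey slide box 100 x 84 x 34 mm, origin at the centre of its underside.
- oil: Bystander: small amber bottle 32 mm in diameter, 75 mm high, origin at the centre of its underside.
- dish: Bystander: low glass dish 90 mm in diameter, 16 mm high, origin at the centre of its underside.
- jar: Bystander: glass jar with white cap 60 mm in diameter, 75 mm high, origin at the centre of its underside.
- counter: Bystander: round steel hand counter 56 mm in diameter, about 36 mm high, origin at the centre of its underside.
- driver: Bystander: screwdriver lying on the bench, its length along its x.
- mouse: Bystander: black computer mouse 105 x 62 x 30 mm, origin at the centre of its underside.

How it is judged (in metres and radians):
On the way, in this order (a step that is already met when the one before it is completed fails the run):
1. the battery pack lies flat, square and fully home in the pocket, let go (x of pack in the frame of pocket between -0.004 and 0.004 m and y of pack in the frame of pocket between -0.004 and 0.004 m and z of pack in the frame of pocket between -0.002 and 0.002 m and angle between pack's own z axis and vertical below 0.04 rad and angle between the x axis of pack and the x axis of stand, either way round below 0.07 rad and contact force between the fingers and pack below 0.1 N and value of joint leg below 0 rad), for 0.2 s.
2. the prop leg is down past its centre, the frame still folded (value of joint leg above 2.08 rad and value of joint frame above 0.7 rad), for 0.2 s.
3. the frame is upright and held by the fingers (value of joint frame between -0.07 and 0.07 rad and contact force between the fingers and frame above 0.3 N), for 0.3 s.
At the end, for the whole second after the job is handed in: Pack untouched and home in the pocket (4 mm in plan, underside within 2 mm of the floor, level to 0.04 and square to 0.07 rad); leg untouched and down (above 2.08 rad); frame at rest within 0.07 rad of upright with the fingers pressing on it by more than 0.3 N (all of step 3 and x of pack in the frame of pocket between -0.004 and 0.004 m and y of pack in the frame of pocket between -0.004 and 0.004 m and z of pack in the frame of pocket between -0.002 and 0.002 m and angle between pack's own z axis and vertical below 0.04 rad and angle between the x axis of pack and the x axis of stand, either way round below 0.07 rad and contact force between the fingers and pack below 0.1 N and value of joint leg above 2.08 rad and contact force between the fingers and leg below 0.1 N and velocity of joint frame between -0.1 and 0.1 rad/s); the arm keeps its last pose, push and grip.
It fails at once if another thing on the bench is moved more than 30 mm (distance of any of slide_box, oil, dish, jar, counter, driver, mouse from where it was at the start of the episode above 0.03 m).
It also fails if it takes over 72 s, if anything falls off the work surface, if the arm or the gripper's body presses on something with over 40 N, if the wrist force passes 120 N, or if a joint passes its speed limit or range.

### The arm

A 6-joint arm with a two-finger parallel gripper is mounted at the origin on the work surface. World frame = base frame: x ahead of the robot, y to its left, z up, the work surface at z = 0. Lengths are in mm, angles in degrees, forces in N, time in s.
With the tool pointing down it reaches from about 300 to 950 mm from the base axis. Payload 3.1 kg.
Tool frame: the origin (TCP) lies at the very end of the fingers, on their centre line; the grasp point (between the pads) lies 19 mm behind it; z points along the fingers, y is the line along which they close (so a half turn about z gives the same grasp; the last joint's range is limited). The gripper opens to 85 mm and grips with 20 to 120 N. Pads are 22 mm wide; open, the fingers measure 114 mm over their backs; the gripper's body (76 mm by 85 mm) begins 54 mm behind the grasp point. The pads swing forward as they close: fully open they stand 13 mm farther back than shut.
Start: joints at [-69.712, 17.653, 93.61, -0, 68.738, -3.994], TCP at [256.992, -569.726, 231.272] pointing down, gripper open.
Joint ranges: [-175.34, 175.34], [-45.06, 112.39], [2.9, 150.54], [-68.45, 248.45], [3.09, 151.38], [-168.51, 168.51]. Speed limits (degrees/s): [159.86, 159.86, 180, 180, 180, 180].

### API

Orientations are given as [roll, pitch, yaw] about the fixed x, y, z axes, in that order (R = Rz(yaw) Ry(pitch) Rx(roll)).
In Python, from plant import env, viewer, job gives the robot as it stands. The module is installed in compiled form; this text tells all that it offers.
- The arm moves only by the tool step_arm, never from a script. Its arguments are lists of equal length, an entry for each row: "offset": the shift along the tool's x, y, z in m, a list of three; "rotation": the turn, a rotation vector about the tool's x, y, z in rad, a list of three. In form: {"offset": [[x, y, z], ...], "rotation": [[ax, ay, az], ...]}. A call has exactly 5 rows; each row is the pose to reach, as a shift and turn from the pose commanded when the call began, along the tool's axes at that moment; what a row does not reach only later rows make up. A row lasts 1/10 s, in which the tool goes at most 50 mm and 8.59 degrees, less where a joint would pass 70% of its speed; a pose out of reach is approached as far as the arm can. A call with a gripper value outside its range is refused whole. "claw" is the opening in per cent of the stroke, from 0 (shut) to 100 (fully open), set as the call begins (left out, the last holds). The fingers move at their own pace and stop on an object; "force" is the grip in N (left out, the last holds). Time passes only in rows, so rows that repeat a pose let the fingers close, or fill a call up. It gives the time, the measured TCP pose, the force, the opening and the grip force at its end, in the units of the state.
- env.get_state(): the state, without advancing time (a new reading comes with each control period).
- viewer.grab_frame(name): name is "scene" or "top" or "wrist"; returns a dict with "frame" (420x560x3 uint8, blue, green, red), "fov_y" (degrees; the focal length in pixels is half the picture's height over the tangent of half this angle, whatever the lens; pixels are square), "cx", "cy" (the principal point, pixels), "eye" and "attitude" of the camera in the world. Camera axes: x right, y down, z forward; pixel columns grow to the right and rows downward; lengths in mm; the calibration is good to about 2 mm. A picture is of the moment at which its call begins. There is no depth.
- job.job_done(): hands the job in; it is judged then, once.
The state is a dict: "clock": time; "qpos": joint angles; "qvel": joint speeds; "joint_torque": joint torques, N m; "position": TCP position; "orientation": TCP orientation; "ft_force": force on the tool from outside, world axes, zero at the start; "torque": the same for the moment, N m; "finger_gap": finger opening in mm; "grip_force": force on a finger pad.
Only numpy, scipy, OpenCV 4.12 (cv2) and the standard library are available. Lean on these libraries where they do the work, as an engineer would, in place of code of your own. Each camera call takes 0.05 s, during which the arm holds its last target. There are 200 camera calls.

## Working session

There is one attempt and no reset: what is moved stays moved. The work goes in short steps, Python scripts to look and compute and a tool call to move; the robot and the scene stay as the last step left them, time stands still between calls to the robot, and variables do not carry over. Pictures are saved under pics/ and viewed, at most 10 in all, crops included, and the job is handed in when it is done.

Besides the shell and the picture viewer there is one more tool, called after "Call:" by a JSON object that holds its "method" and its "body". step_arm: Moves the arm, as the interface text tells. Its arguments: {"type":"object","properties":{"offset":{"type":"array","items":{"type":"array","items":{"type":"number"}}},"rotation":{"type":"array","items":{"type":"array","items":{"type":"number"}}},"claw":{"type":"number"},"force":{"type":"number"}},"required":["offset","rotation"]}

```bash
mkdir -p pics
cat > h.py <<'E'
import numpy as np, cv2
from scipy.spatial.transform import Rotation as R
from plant import env, viewer, job
def grab(n,f):
    d=viewer.grab_frame(n); cv2.imwrite('pics/'+f,d['frame']); 
    np.save('pics/'+f+'.npy',{k:v for k,v in d.items()},allow_pickle=True); return d
def load(f): return np.load('pics/'+f+'.npy',allow_pickle=True).item()
E
python3 - <<'E'
from h import *
for n in ('scene','top'):
    d=grab(n,n+'1.png'); print({k:v for k,v in d.items() if k!='frame'})
print(env.get_state())
E
```

```text
{'fov_y': 43.51928236544814, 'cx': 283.8485883363222, 'cy': 209.94292545301457, 'eye': array([1102.37469093, -689.26590005, 1096.14590112]), 'attitude': array([-137.46673165,   -0.19817427,   39.68616304])}
{'fov_y': 52.23255605481482, 'cx': 275.52560618845587, 'cy': 202.73810287181706, 'eye': array([ 384.67333421,   -7.74738901, 1381.26276267]), 'attitude': array([-172.37586386,   -0.45151353,  -91.17528787])}
{'clock': 0.1, 'qpos': array([-6.97109076e+01,  1.77028305e+01,  9.36829167e+01,  5.28237180e-04,
        6.87349723e+01, -3.99273495e+00]), 'qvel': array([ 0.06723549, -0.12901075, -0.12967304,  0.08068039, -0.05426288,
        0.03501415]), 'joint_torque': array([-9.88177599e-04, -4.16408122e+01, -2.77644414e+01, -1.52269727e-04,
        4.00611752e-03, -1.27828901e-05]), 'position': array([ 256.74308299, -569.01711607,  230.12012566]), 'orientation': array([-1.79879608e+02, -8.89636266e-03,  2.42816260e+01]), 'ft_force': array([-0.29240479,  1.33352659, -0.74225565]), 'torque': array([ 0.00171265, -0.00994063,  0.04162957]), 'grip_force': 0.0, 'finger_gap': 85.36363871986012}
```

View pics/scene1.png

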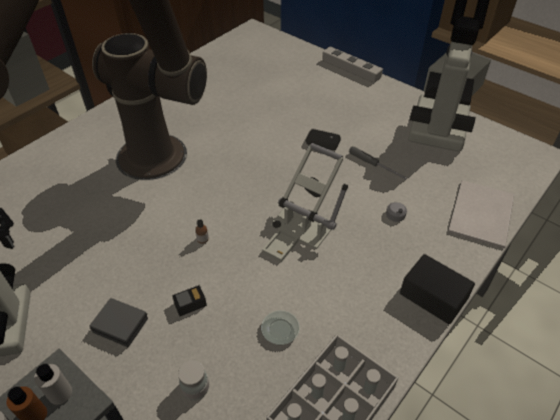

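View pics/top1.png

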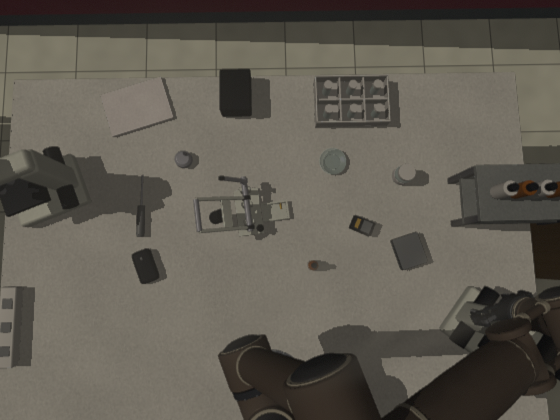

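Run:
```python
from h import *
t=load('top1.png')['frame'];s=load('scene1.png')['frame']
a=cv2.resize(t[160:260,185:385],None,fx=4,fy=4,interpolation=cv2.INTER_CUBIC)
b=cv2.resize(s[140:320,160:360],None,fx=4,fy=4,interpolation=cv2.INTER_CUBIC)
f=lambda x:np.clip(255*(x/255.)**.6,0,255)
cv2.imwrite('pics/tc.png',f(a)); cv2.imwrite('pics/sc.png',f(cv2.resize(b,None,fx=.83,fy=.83)))
```

```text
[ WARN:0@0.176] global loadsave.cpp:1063 imwrite_ Unsupported depth image for selected encoder is fallbacked to CV_8U.
```

View pics/tc.png

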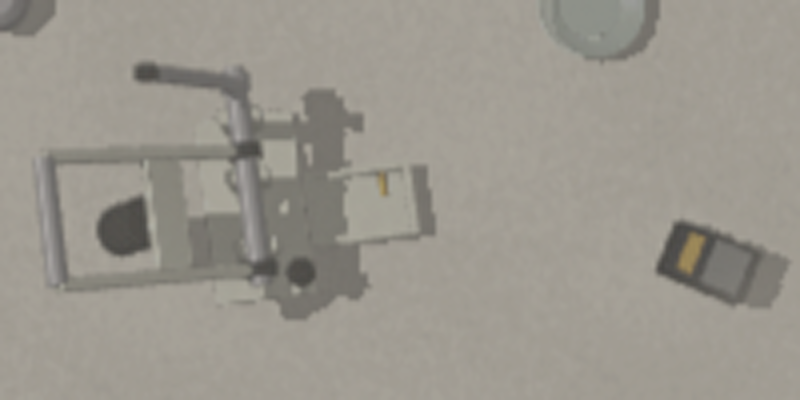

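View pics/sc.png

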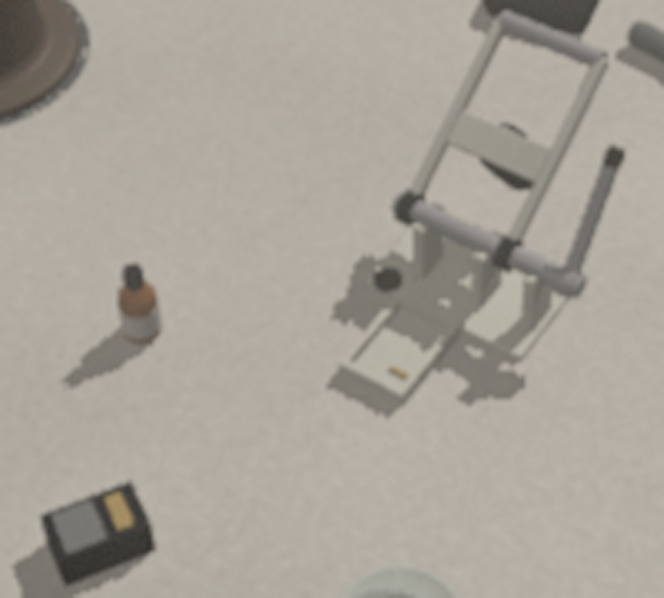

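```bash
cat >> h.py <<'E'
from scipy.optimize import least_squares
def proj(d,P):
    Rm=R.from_euler('xyz',d['attitude'],degrees=True).as_matrix()
    c=(np.atleast_2d(P)-d['eye'])@Rm; f=d['frame'].shape[0]/2/np.tan(np.radians(d['fov_y']/2))
    return np.c_[d['cx']+f*c[:,0]/c[:,2], d['cy']+f*c[:,1]/c[:,2]]
def place(p,L): # p = x,y,yaw deg
    return R.from_euler('z',p[2],degrees=True).apply(np.array(L,float))+[p[0],p[1],0]
def fit(views,p0,robust=True):
    f=lambda p:np.concatenate([(proj(d,place(p,L))-uv).ravel() for d,L,uv in views])
    r=least_squares(f,p0,x_scale=[10,10,3],loss='soft_l1'); return r.x,f(r.x).reshape(-1,2)
E
python3 - <<'E'
from h import *
t=load('top1.png');s=load('scene1.png')
T=lambda a:np.array(a)/4+[185,160]
S=lambda a:np.array(a)/3.32+[160,140]
L=[[112,0,70],[-58,0,70],[0,138.3,169],[100,59.3,156.7],[30,-128,16],[-30,-128,16]]
p,r=fit([(t,L,T([(236,78),(265,270),(51,221),(147,72),(412,166),(421,236)])),(s,L,S([(573,285),(403,207),(552,40),(613,157),(405,397),(345,360)]))],[500,100,0])
print('stand',p.round(1),r.round(1).tolist())
for i in (0,1):
  L=[[22,35,34],[-22,35,34],[-22,-35,34],[22,-35,34]]
  p,r=fit([(t,L,T([(682,222),(658,272),(738,303),(762,243)])),(s,L,S([(131,486),(43,517),(62,553),(151,526)][-0:]))],[500,-200,-20])
E
python3 - <<'E'
from h import *
t=load('top1.png');s=load('scene1.png')
T=lambda a:np.array(a)/4+[185,160]
S=lambda a:np.array(a)/3.32+[160,140]
L=[[22,35,34],[-22,35,34],[-22,-35,34],[22,-35,34]]
# scene: brass end (strip) at right-top; strip end = top-image left side (+y)
p,r=fit([(t,L,T([(682,222),(658,272),(738,303),(762,243)])),(s,L,S([(151,526),(131,486),(43,517),(62,553)]))],[500,-200,-20]); print('A',p.round(1),r.round(1).tolist())
p,r=fit([(t,L,T([(682,222),(658,272),(738,303),(762,243)]))],[500,-200,-20]); print('T',p.round(1),r.round(1).tolist())
E
```

```text
stand [531.1  63.    6.7] [[-0.4, -2.4], [-0.6, 3.7], [0.2, 0.1], [0.1, 0.1], [-0.6, -1.7], [-0.2, -0.8], [2.3, 1.0], [-1.8, -1.7], [-0.0, 0.1], [0.1, 0.2], [-1.0, -0.6], [-2.2, 0.5]]
A [ 488.6 -296.2  -23.3] [[-0.6, -1.1], [0.5, -0.8], [1.3, -0.1], [0.1, 1.9], [1.0, -0.6], [0.4, -2.3], [-0.8, -0.6], [-0.3, 2.8]]
T [ 487.9 -295.1  -21.8] [[-1.2, -0.7], [0.2, -0.2], [1.2, -0.1], [-0.3, 1.8]]
```

Run:
```python
from h import *
t=load('top1.png');s=load('scene1.png')
T=lambda a:np.array(a)/4+[185,160]
S=lambda a:np.array(a)/3.32+[160,140]
L=[[46,0,70],[-46,0,70],[0,138.3,169],[100,59.3,156.7],[30,-128,16],[-30,-128,16]]
p,r=fit([(t,L,T([(247,149),(264,267),(51,221),(147,72),(412,166),(421,237)])),(s,L,S([(508,253),(407,207),(552,40),(613,157),(405,397),(345,360)]))],[500,100,0])
print('stand',p.round(1),r.round(1).tolist())
print('pocket',place(p,[[0,-85,6]]))
# target: above pack, z 250 TCP
```

```text
stand [531.3  62.9   6.8] [[-0.5, 0.6], [-0.8, 0.5], [0.3, 0.1], [0.1, 0.1], [-0.6, -1.8], [-0.2, -1.2], [-0.2, 0.2], [0.8, 0.1], [-0.0, 0.1], [0.2, 0.3], [-0.9, -0.5], [-2.1, 0.6]]
pocket [[541.38040829 -21.49529444   6.        ]]
```

```bash
cat >> h.py <<'E'
def delta(pos,rpy):
    s=env.get_state(); R0=R.from_euler('xyz',s['orientation'],degrees=True); R1=R.from_euler('xyz',rpy,degrees=True)
    off=R0.inv().apply(np.array(pos,float)-s['position'])/1000; rv=(R0.inv()*R1).as_rotvec()
    print('off',off.round(4),'rot',rv.round(4),'mm',round(np.linalg.norm(off)*1000),'deg',round(np.degrees(np.linalg.norm(rv)),1))
E
python3 -c "
from h import *
delta([488,-295,230],[180,0,68])"
```

```text
off [ 0.3235 -0.1547  0.0005] rot [-0.0019 -0.0009 -0.763 ] mm 359 deg 43.7
```

Call:
{"method": "step_arm", "body": {"offset": [[0.03,-0.014,0],[0.07,-0.033,0],[0.11,-0.053,0],[0.15,-0.072,0],[0.19,-0.091,0]], "rotation": [[0,0,-0.08],[0,0,-0.17],[0,0,-0.26],[0,0,-0.36],[0,0,-0.45]]}}

```text
clock: 0.6
position: [393.3, -406.9, 230.7]
orientation: [-180.0, -0.0, 50.3]
ft_force: [0.7, 0.6, -0.2]
finger_gap: 85.2
grip_force: 0.0
```

```bash
python3 -c "
from h import *
delta([488,-295,230],[180,0,68])"
```

```text
off [0.1466 0.0012 0.0008] rot [-0.0008 -0.0004 -0.3096] mm 147 deg 17.7
```

Call:
{"method": "step_arm", "body": {"offset": [[0.04,0.0,0],[0.08,0,0],[0.115,0,0],[0.135,0.001,0],[0.146,0.001,0]], "rotation": [[0,0,-0.09],[0,0,-0.18],[0,0,-0.25],[0,0,-0.29],[0,0,-0.31]]}}

```text
clock: 1.1
position: [488.1, -295.5, 230.7]
orientation: [-179.9, -0.0, 68.0]
ft_force: [-0.3, -0.1, -0.1]
finger_gap: 85.7
grip_force: 0.0
```

Run:
```python
from h import *
d=grab('wrist','w1.png'); s=env.get_state(); print(s['position'],s['orientation'],{k:v for k,v in d.items() if k!='frame'})
cv2.imwrite('pics/w1.png',np.clip(255*(d['frame']/255.)**.6,0,255).astype('uint8'))
L=[[22,35,34],[-22,35,34],[-22,-35,34],[22,-35,34]]
print(proj(d,place([488,-295.5,-22],L)).round())
```

```text
[ 488.53646973 -295.04277635  230.81046283] [-1.79972265e+02 -8.13212721e-02  6.80186061e+01] {'fov_y': 64.29161777591828, 'cx': 277.4174874494237, 'cy': 208.22657856871092, 'eye': array([ 513.841542  , -234.07214634,  374.61372259]), 'attitude': array([ 1.64513214e+02,  4.32375732e-03, -2.19744307e+01])}
[[298. 148.]
 [255. 148.]
 [256. 215.]
 [297. 215.]]
```

View pics/w1.png

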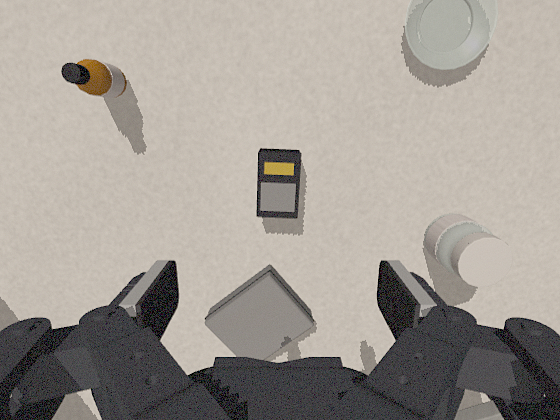

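Run:
```python
from h import *
d=load('w1.png'); L=[[22,35,34],[-22,35,34],[-22,-35,34],[22,-35,34]]
f=d['frame'].astype(int).max(2); m=(f<75).astype('uint8'); m[:130]=0;m[235:]=0;m[:,:240]=0;m[:,320:]=0
print(cv2.boundingRect(m))
for r in (152,156,160,164,200,210,214): c=np.where(m[r])[0]; print(r,c.min(),c.max(),f[r,c.max()-1:c.max()+4],f[r,c.min()-2:c.min()+2])
p,r=fit([(d,L,np.array([(300,149.5),(258.5,149.5),(257.5,216.5),(298.5,217)]))],[488,-295,-22]);print(p,r.round(1).tolist())
delta([p[0],p[1],60],[180,0,p[2]+90])
```

```text
(257, 148, 44, 71)
152 258 299 [  9  26  98 171 175] [170 181  33  23]
156 258 300 [ 22  27 123 180 168] [180 193   3  25]
160 258 300 [ 26  17  84 178 165] [178 193  10  27]
164 258 300 [ 25  18 114 104 183] [179 145   0  17]
200 257 298 [ 28  44 116 105 110] [176 140   0  31]
210 257 297 [ 31  25  81 100 100] [180  89   8  30]
214 257 297 [ 24  32 103 101  97] [182  99   8  34]
[ 489.33179682 -297.873931    -22.72647076] [[0.8, 0.7], [-1.3, 0.1], [-0.1, -0.4], [0.2, -0.4]]
off [-0.0026  0.0019  0.1708] rot [-0.0005 -0.0014  0.013 ] mm 171 deg 0.8
```

Call:
{"method": "step_arm", "body": {"offset": [[-0.0005,0.0005,0.03],[-0.001,0.001,0.07],[-0.002,0.0015,0.11],[-0.0025,0.002,0.15],[-0.0025,0.002,0.175]], "rotation": [[0,0,0.005],[0,0,0.013],[0,0,0.013],[0,0,0.013],[0,0,0.013]]}}

```text
clock: 1.65
position: [485.4, -300.1, 52.8]
orientation: [-179.7, -0.0, 67.0]
ft_force: [-0.8, 0.6, -0.4]
finger_gap: 85.4
grip_force: 0.0
```

Run:
```python
from h import *
delta([489.3,-297.5,12],[180,0,67.2])
```

```text
off [0.0039 0.0028 0.0408] rot [-0.005  -0.0006 -0.0038] mm 41 deg 0.4
```

Call:
{"method": "step_arm", "body": {"offset": [[0.001,0.001,0.012],[0.002,0.001,0.026],[0.002,0.001,0.035],[0.002,0.001,0.038],[0.002,0.001,0.038]], "rotation": [[0,0,0],[0,0,0],[0,0,0],[0,0,0],[0,0,0]]}}

```text
clock: 2.15
position: [490.2, -299.3, 18.7]
orientation: [180.0, 0.0, 67.1]
ft_force: [-0.1, 0.1, -0.2]
finger_gap: 85.6
grip_force: 0.0
```

Run:
```python
from h import *
delta([489.3,-297.5,12],[180,0,67.2])
```

```text
off [ 0.0013 -0.0015  0.0067] rot [ 0.0007  0.0002 -0.0021] mm 7 deg 0.1
```

Call:
{"method": "step_arm", "body": {"offset": [[0.0005,0,0.003],[0.001,0,0.006],[0.001,0,0.006],[0.001,0,0.006],[0.001,0,0.006]], "rotation": [[0,0,0],[0,0,0],[0,0,0],[0,0,0],[0,0,0]], "claw": 40, "force": 40}}

```text
clock: 2.65
position: [490.5, -298.1, 12.5]
orientation: [180.0, 0.0, 67.1]
ft_force: [-0.2, 0.2, 1.2]
finger_gap: 43.3
grip_force: 43.3
```

Call:
{"method": "step_arm", "body": {"offset": [[0,0,0],[0,0,0],[0,0,0],[0,0,0],[0,0,0]], "rotation": [[0,0,0],[0,0,0],[0,0,0],[0,0,0],[0,0,0]], "claw": 30}}

```text
clock: 3.15
position: [490.4, -298.1, 12.5]
orientation: [180.0, -0.0, 67.1]
ft_force: [0.4, 0.5, 3.4]
finger_gap: 43.2
grip_force: 43.5
```

Call:
{"method": "step_arm", "body": {"offset": [[0,0,-0.01],[0,0,-0.035],[0,0,-0.07],[0,0,-0.1],[0,0,-0.11]], "rotation": [[0,0,0],[0,0,0],[0,0,0],[0,0,0],[0,0,0]]}}

```text
clock: 3.65
position: [492.2, -299.5, 125.9]
orientation: [179.6, 0.1, 67.1]
ft_force: [1.6, -0.3, -1.2]
finger_gap: 43.3
grip_force: 43.1
```

Run:
```python
from h import *
delta([541.4,-21.5,120],[180,0,96.8])
```

```text
off [ 0.2753 -0.063   0.0051] rot [ 0.0057  0.0031 -0.5187] mm 282 deg 29.7
```

Call:
{"method": "step_arm", "body": {"offset": [[0.02,-0.005,0],[0.06,-0.014,0],[0.1,-0.023,0],[0.14,-0.032,0],[0.18,-0.041,0]], "rotation": [[0,0,-0.05],[0,0,-0.12],[0,0,-0.19],[0,0,-0.27],[0,0,-0.35]]}}

```text
clock: 4.15
position: [521.5, -114.6, 121.1]
orientation: [-179.9, -0.0, 87.3]
ft_force: [-0.0, 0.4, -1.5]
finger_gap: 43.4
grip_force: 43.1
```

Run:
```python
from h import *
delta([541.4,-21.5,120],[180,0,96.8])
```

```text
off [0.0939 0.0155 0.0011] rot [-0.002  -0.0007 -0.166 ] mm 95 deg 9.5
```

Call:
{"method": "step_arm", "body": {"offset": [[0.03,0.005,0],[0.06,0.01,0],[0.08,0.013,0],[0.09,0.015,0],[0.094,0.0155,0]], "rotation": [[0,0,-0.05],[0,0,-0.1],[0,0,-0.14],[0,0,-0.16],[0,0,-0.166]]}}

```text
clock: 4.65
position: [542.2, -22.4, 121.4]
orientation: [-179.9, -0.0, 96.7]
ft_force: [1.1, 0.0, -1.6]
finger_gap: 43.3
grip_force: 43.0
```

Call:
{"method": "step_arm", "body": {"offset": [[0,0,0],[0,0,0],[0,0,0],[0,0,0],[0,0,0]], "rotation": [[0,0,0],[0,0,0],[0,0,0],[0,0,0],[0,0,0]]}}

```text
clock: 5.15
position: [542.7, -23.7, 122.3]
orientation: [180.0, 0.0, 96.6]
ft_force: [-0.6, -0.7, -1.6]
finger_gap: 43.3
grip_force: 43.0
```

Run:
```python
from h import *
d=grab('wrist','w2.png'); s=env.get_state(); print(s['position'],s['orientation'])
im=np.clip(255*(d['frame']/255.)**.6,0,255).astype('uint8')
p=[531.3,62.9,6.8]
z=s['position'][2]-12
pk=[s['position'][0],s['position'][1],s['orientation'][2]-90]
A=proj(d,place(p,[[30,-42,16],[-30,-42,16],[-30,-128,16],[30,-128,16],[24,-48,16],[-24,-48,16],[-24,-122,16],[24,-122,16]]))
B=proj(d,place(pk,[[22,35,z+34],[-22,35,z+34],[-22,-35,z+34],[22,-35,z+34],[22,35,z],[-22,35,z]]))
print(A.round(),B.round())
cv2.imwrite('pics/w2.png',im)
```

```text
[542.75807839 -23.61325782 122.34213445] [1.79994317e+02 4.03962894e-03 9.66037867e+01]
[[316. 145.]
 [235. 145.]
 [239. 253.]
 [313. 253.]
 [308. 153.]
 [243. 153.]
 [246. 246.]
 [306. 246.]] [[335. 202.]
 [218. 202.]
 [226. 359.]
 [327. 359.]
 [323. 184.]
 [230. 184.]]
```

View pics/w2.png

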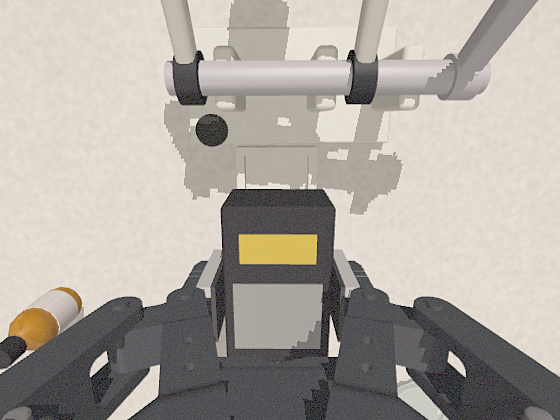

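Run:
```python
from h import *
im=cv2.imread('pics/w2.png')[130:230,205:355]
cv2.imwrite('pics/w2c.png',cv2.resize(im,None,fx=5,fy=5,interpolation=cv2.INTER_NEAREST))
```

```text
(no output)
```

View pics/w2c.png

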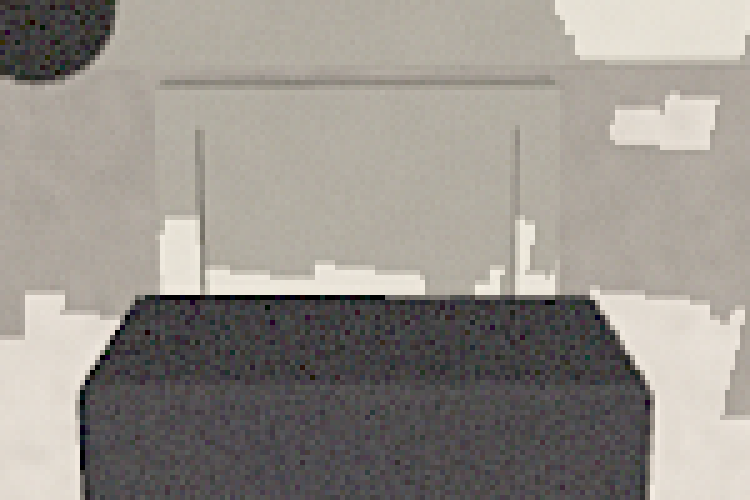

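Run:
```python
from h import *
d=load('w2.png'); s=env.get_state(); P=s['position']
z0=P[2]-12.5
uv=np.array([(335,207.6),(221,207.6),(323.4,189.2),(233,189.2)])
L=np.array([[22,35,34],[-22,35,34],[22,35,0],[-22,35,0]],float)
f=lambda q:(proj(d,place(q[:3],L+[0,0,q[3]]))-uv).ravel()
r=least_squares(f,[P[0],P[1],6.7,z0],x_scale=[1,1,1,1]);print('pack',r.x,r.fun.round(1),'nominal',P,z0)
Lp=[[30,-42,16],[-30,-42,16],[24,-48,16],[-24,-48,16]]
q,rr=fit([(d,Lp,np.array([(316.4,147.5),(236.6,147.5),(307.8,155.6),(245.2,155.6)]))],[531.3,62.9,6.8]);print('stand',q,rr.round(1).tolist(),place(q,[[0,-85,6]]))
```

```text
pack [543.74871306 -26.65022896   6.60417556 107.49681817] [ 0.   0.1  0.3  0.1 -0.  -0.1 -0.4 -0.1] nominal [542.75807839 -23.61325782 122.34213445] 109.84213445169759
stand [532.61479085  61.19449826   6.60640367] [[0.7, -0.0], [-0.7, -0.0], [0.9, 0.0], [-0.9, 0.0]] [[542.39388566 -23.24109438   6.        ]]
```

Call:
{"method": "step_arm", "body": {"offset": [[0.001,0,0.015],[0.002,-0.0005,0.04],[0.003,-0.001,0.065],[0.0035,-0.001,0.078],[0.0035,-0.001,0.082]], "rotation": [[0,0,0],[0,0,0],[0,0,0],[0,0,0],[0,0,0]]}}

```text
clock: 5.7
position: [539.2, -19.5, 37.8]
orientation: [-179.7, -0.1, 96.6]
ft_force: [-0.1, -0.8, -1.9]
finger_gap: 43.5
grip_force: 42.9
```

Call:
{"method": "step_arm", "body": {"offset": [[0,0,0],[0,0,0],[0,0,0],[0,0,0],[0,0,0]], "rotation": [[0,0,0],[0,0,0],[0,0,0],[0,0,0],[0,0,0]]}}

```text
clock: 6.2
position: [542.0, -19.9, 41.0]
orientation: [179.9, 0.0, 96.6]
ft_force: [-0.6, -0.2, -2.5]
finger_gap: 43.2
grip_force: 42.9
```

Run:
```python
from h import *
d=grab('wrist','w3.png'); s=env.get_state(); print(s['position'],s['orientation'])
im=np.clip(255*(d['frame']/255.)**.6,0,255).astype('uint8')
cv2.imwrite('pics/w3c.png',cv2.resize(im[90:230,200:360],None,fx=4,fy=4,interpolation=cv2.INTER_NEAREST))
```

```text
[541.77587392 -19.86156985  40.86099466] [1.79938148e+02 1.36385256e-02 9.66445272e+01]
```

View pics/w3c.png

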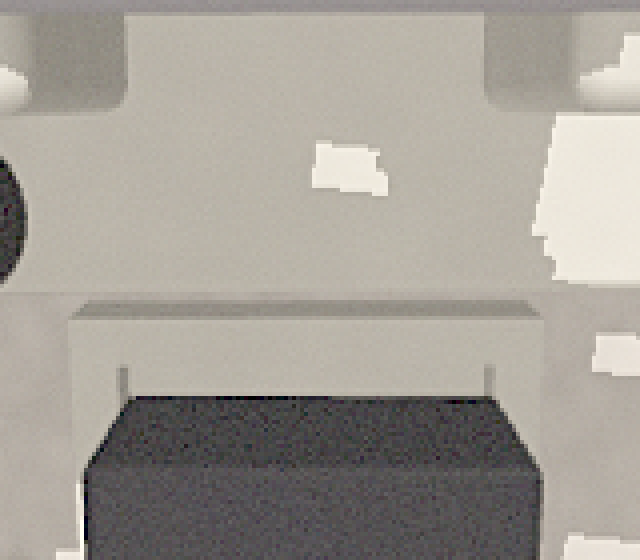

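Run:
```python
from h import *
d=load('w3.png'); P=env.get_state()['position']
C=lambda a:np.array(a)/4+[200,90]
L=np.array([[22,35,34],[-22,35,34],[22,35,0],[-22,35,0]],float); uv=C([(541,468),(87,468),(493,397),(130,397)])
f=lambda q:(proj(d,place(q[:3],L+[0,0,q[3]]))-uv).ravel()
r=least_squares(f,[P[0],P[1],6.7,28]);print('pack',r.x,r.fun.round(1))
Lp=[[30,-42,16],[-30,-42,16],[24,-48,16],[-24,-48,16]]
q,rr=fit([(d,Lp,C([(543,319),(70,319),(487,366),(125,366)]))],[531.3,62.9,6.8]);pk=place(q,[[0,-85,6]])[0];print('stand',q,rr.round(1).tolist(),pk)
v=pk-[*r.x[:2],0]; print('in stand axes',R.from_euler('z',-6.6,degrees=True).apply(v))
```

```text
pack [543.01920822 -22.74666114   6.64163783  25.82058768] [-0.2  0.4 -0.1  0.4  0.1 -0.5  0.3 -0.5]
stand [532.51176763  61.32160427   6.64538936] [[-0.1, 0.1], [0.1, 0.1], [1.7, -0.0], [-1.4, -0.0]] [542.34831258 -23.10731485   6.        ]
in stand axes [-0.70790197 -0.28115273  6.        ]
```

Call:
{"method": "step_arm", "body": {"offset": [[-0.0003,-0.0007,0.003],[-0.0003,-0.0007,0.006],[-0.0003,-0.0007,0.009],[-0.0003,-0.0007,0.012],[-0.0003,-0.0007,0.014]], "rotation": [[0,0,0],[0,0,0],[0,0,0],[0,0,0],[0,0,0]]}}

```text
clock: 6.75
position: [540.3, -20.2, 25.7]
orientation: [-180.0, -0.0, 96.6]
ft_force: [0.3, 0.5, -1.6]
finger_gap: 43.0
grip_force: 42.9
```

Call:
{"method": "step_arm", "body": {"offset": [[0,0,0.002],[0,0,0.004],[0,0,0.006],[0,0,0.0065],[0,0,0.0065]], "rotation": [[0,0,0],[0,0,0],[0,0,0],[0,0,0],[0,0,0]]}}

```text
clock: 7.25
position: [540.6, -20.2, 19.7]
orientation: [-180.0, -0.0, 96.6]
ft_force: [-0.1, -0.2, -2.4]
finger_gap: 42.9
grip_force: 42.9
```

Call:
{"method": "step_arm", "body": {"offset": [[0,0,0.0005],[0,0,0.001],[0,0,0.0015],[0,0,0.002],[0,0,0.002]], "rotation": [[0,0,0],[0,0,0],[0,0,0],[0,0,0],[0,0,0]]}}

```text
clock: 7.75
position: [540.8, -20.2, 18.5]
orientation: [-180.0, -0.0, 96.6]
ft_force: [-1.5, 0.3, 5.4]
finger_gap: 43.0
grip_force: 43.8
```

Call:
{"method": "step_arm", "body": {"offset": [[0,0,0],[0,0,0],[0,0,0],[0,0,0],[0,0,0]], "rotation": [[0,0,0],[0,0,0],[0,0,0],[0,0,0],[0,0,0]], "claw": 85}}

```text
clock: 8.25
position: [540.7, -20.2, 17.7]
orientation: [180.0, -0.0, 96.6]
ft_force: [-0.4, -0.0, 0.0]
finger_gap: 72.8
grip_force: 0.0
```

Call:
{"method": "step_arm", "body": {"offset": [[0,0,-0.01],[0,0,-0.03],[0,0,-0.06],[0,0,-0.09],[0,0,-0.105]], "rotation": [[0,0,0],[0,0,0],[0,0,0],[0,0,0],[0,0,0]]}}

```text
clock: 8.75
position: [542.8, -20.4, 126.3]
orientation: [179.7, 0.1, 96.6]
ft_force: [0.2, -0.2, -0.5]
finger_gap: 72.6
grip_force: 0.0
```

Run:
```python
from h import *
d=grab('wrist','w4.png'); s=env.get_state(); print(s['position'],s['orientation'],s['finger_gap'])
im=np.clip(255*(d['frame']/255.)**.6,0,255).astype('uint8')
cv2.imwrite('pics/w4.png',im)
q=[532.5,61.3,6.63]
print(proj(d,place(q,[[22,-50,40],[-22,-50,40],[-22,-120,40],[22,-120,40]])).round(1).tolist())
```

```text
[543.94444187 -20.50296021 127.81375862] [1.79545754e+02 1.07001139e-01 9.66517789e+01] 72.42464921639325
[[307.0, 166.4], [243.2, 166.5], [245.8, 259.9], [304.7, 259.8]]
```

View pics/w4.png

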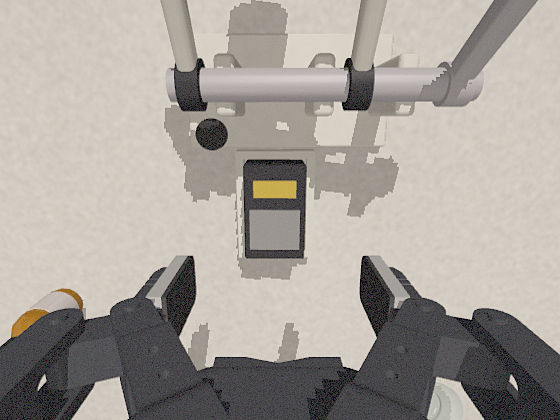

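Call:
{"method": "step_arm", "body": {"offset": [[0,0.0,-0.02],[0,0.005,-0.06],[0,0.02,-0.09],[0,0.05,-0.105],[0,0.085,-0.11]], "rotation": [[0,0,0],[0,0,0],[0,0,0],[0,0,0],[0,0,0]], "claw": 0}}

```text
clock: 9.3
position: [626.6, -10.4, 235.1]
orientation: [179.8, 0.0, 96.6]
ft_force: [0.7, -0.5, 0.8]
finger_gap: 0.2
grip_force: 0.0
```

Run:
```python
from h import *
w=place([532,61.5,6.63],[[100,98,235],[100,98,135]]); print(w)
delta(w[0],[180,0,96.63])
```

```text
[[620.01643303 170.3903463  235.        ]
 [620.01643303 170.3903463  135.        ]]
off [0.1804 0.0144 0.    ] rot [ 0.0033  0.0008 -0.    ] mm 181 deg 0.2
```

Call:
{"method": "step_arm", "body": {"offset": [[0.03,0.003,0],[0.075,0.006,0],[0.12,0.01,0],[0.16,0.014,0],[0.18,0.0145,0]], "rotation": [[0,0,0],[0,0,0],[0,0,0],[0,0,0],[0,0,0]]}}

```text
clock: 9.8
position: [617.7, 173.4, 231.3]
orientation: [-179.9, -0.1, 96.8]
ft_force: [0.5, -0.2, 0.6]
finger_gap: -0.2
grip_force: 0.0
```

Run:
```python
from h import *
grab('scene','s2.png')
im=load('s2.png')['frame'][90:290,230:430]
cv2.imwrite('pics/s2.png',np.clip(255*(cv2.resize(im,None,fx=3,fy=3,interpolation=cv2.INTER_CUBIC)/255.)**.6,0,255).astype('uint8'))
delta([620,170.4,135],[180,0,96.63])
```

```text
off [-0.0058  0.0023  0.0963] rot [-0.0019 -0.0032  0.004 ] mm 97 deg 0.3
```

View pics/s2.png

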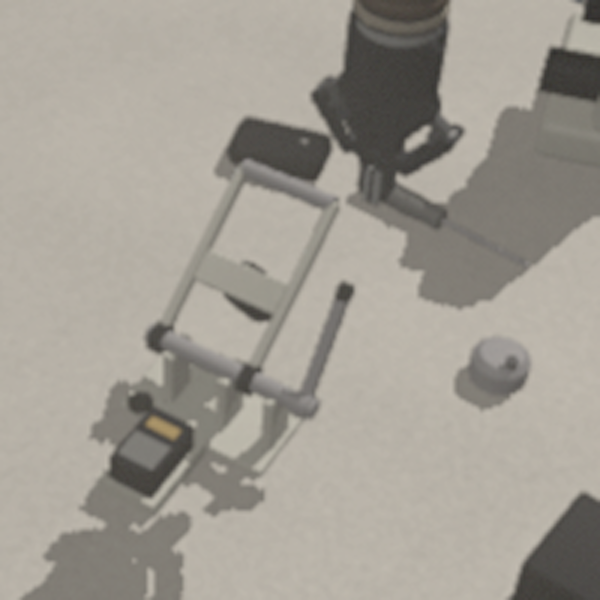

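Call:
{"method": "step_arm", "body": {"offset": [[-0.001,0.0005,0.015],[-0.002,0.001,0.04],[-0.002,0.001,0.07],[-0.002,0.001,0.09],[-0.002,0.001,0.096]], "rotation": [[0,0,0],[0,0,0],[0,0,0],[0,0,0],[0,0,0]]}}

```text
clock: 10.35
position: [616.7, 165.9, 131.6]
orientation: [-179.5, 0.1, 96.6]
ft_force: [-0.8, -0.6, -0.2]
finger_gap: 0.2
grip_force: 0.0
```

Call:
{"method": "step_arm", "body": {"offset": [[-0.012,0,0],[-0.024,0,0],[-0.036,0,0],[-0.048,0,0],[-0.06,0,0]], "rotation": [[0,0,0],[0,0,0],[0,0,0],[0,0,0],[0,0,0]]}}

```text
clock: 10.85
position: [627.7, 107.1, 137.9]
orientation: [179.9, 0.0, 96.6]
ft_force: [0.2, 0.4, 0.3]
finger_gap: 0.1
grip_force: 0.0
```

Call:
{"method": "step_arm", "body": {"offset": [[-0.012,0,0],[-0.024,0,0],[-0.036,0,0],[-0.048,0,0],[-0.06,0,0]], "rotation": [[0,0,0],[0,0,0],[0,0,0],[0,0,0],[0,0,0]]}}

```text
clock: 11.35
position: [633.9, 48.0, 136.7]
orientation: [-180.0, 0.0, 96.6]
ft_force: [-0.4, -0.1, 1.0]
finger_gap: 0.2
grip_force: 0.0
```

Run:
```python
from h import *
s=env.get_state(); print(s['position'],s['ft_force'], R.from_euler('z',-6.63,degrees=True).apply(s['position']-[532,61.5,0]))
```

```text
[633.85277776  48.0359786  136.66920575] [-0.40816371 -0.06804772  1.01128812] [ 99.617113   -25.13362306 136.66920575]
```

Call:
{"method": "step_arm", "body": {"offset": [[0,0,-0.01],[0,0,-0.03],[0,0,-0.07],[0,0,-0.11],[0,0,-0.13]], "rotation": [[0,0,0],[0,0,-0.1],[0,0,-0.23],[0,0,-0.37],[0,0,-0.51]]}}

```text
clock: 11.85
position: [636.0, 49.5, 272.3]
orientation: [179.6, 0.2, 126.2]
ft_force: [-0.4, 0.4, 0.8]
finger_gap: 0.2
grip_force: 0.0
```

Call:
{"method": "step_arm", "body": {"offset": [[0,0,0],[0,0,0],[0,0,0],[0,0,0],[0,0,0]], "rotation": [[0,0,-0.14],[0,0,-0.28],[0,0,-0.42],[0,0,-0.56],[0,0,-0.7]], "claw": 50}}

```text
clock: 12.35
position: [633.9, 49.6, 267.7]
orientation: [180.0, 0.0, 166.3]
ft_force: [0.3, 0.2, 0.8]
finger_gap: 42.6
grip_force: 0.0
```

Run:
```python
from h import *
a=load('scene1.png')['frame'].astype(int)
for n in('scene','top'):
    d=grab(n,n+'3.png'); old=load(('s2.png' if n=='scene' else 'top1.png'))['frame'].astype(int); f=d['frame'].astype(int)
    for nm,th in(('fold',-.6),('down',2.19)):
        y,z=-np.sin(th),np.cos(th)
        P=place([532,61.5,6.63],[[100,y*r,70+z*r] for r in(40,60,80,105)])
        uv=proj(d,P).round().astype(int)
        print(n,nm,uv.tolist(),[(old[v,u].sum()//3,f[v,u].sum()//3) for u,v in uv])
    g=np.abs(f-old).sum(2)
w=place([532,61.5,6.63],[[0,138.3,255]]);print(w)
delta(w[0],[180,0,6.63])
```

```text
scene fold [[336, 211], [339, 204], [341, 197], [345, 188]] [(np.int64(67), np.int64(138)), (np.int64(65), np.int64(140)), (np.int64(67), np.int64(138)), (np.int64(30), np.int64(140))]
scene down [[324, 239], [320, 246], [317, 253], [313, 262]] [(np.int64(119), np.int64(84)), (np.int64(138), np.int64(84)), (np.int64(93), np.int64(84)), (np.int64(139), np.int64(29))]
top fold [[236, 180], [232, 179], [228, 178], [222, 178]] [(np.int64(58), np.int64(127)), (np.int64(57), np.int64(124)), (np.int64(58), np.int64(124)), (np.int64(35), np.int64(123))]
top down [[255, 181], [260, 181], [266, 181], [272, 181]] [(np.int64(112), np.int64(74)), (np.int64(112), np.int64(66)), (np.int64(112), np.int64(49)), (np.int64(112), np.int64(34))]
[[516.03226046 198.87511163 255.        ]]
off [0.1505 0.1164 0.0125] rot [ 1.0000e-03 -6.0000e-04  2.7813e+00] mm 191 deg 159.4
```

Run:
```python
from h import *
delta([516.0,198.9,250],[180,0,-173.37])
```

```text
off [0.1506 0.1164 0.0175] rot [ 0.0004  0.0007 -0.3603] mm 191 deg 20.6
```

Call:
{"method": "step_arm", "body": {"offset": [[0.025,0.02,0],[0.06,0.047,0.005],[0.1,0.077,0.01],[0.135,0.104,0.015],[0.15,0.116,0.0175]], "rotation": [[0,0,-0.08],[0,0,-0.18],[0,0,-0.28],[0,0,-0.35],[0,0,-0.36]]}}

```text
clock: 12.95
position: [513.4, 200.6, 249.2]
orientation: [179.9, -0.1, -173.4]
ft_force: [1.1, -0.6, 0.1]
finger_gap: 42.6
grip_force: 0.0
```

Call:
{"method": "step_arm", "body": {"offset": [[0,0,0],[0,0,0],[0,0,0],[0,0,0],[0,0,0]], "rotation": [[0,0,0],[0,0,0],[0,0,0],[0,0,0],[0,0,0]]}}

```text
clock: 13.45
position: [517.1, 197.1, 249.4]
orientation: [-180.0, 0.0, -173.5]
ft_force: [-0.3, -0.9, 0.2]
finger_gap: 42.7
grip_force: 0.0
```

Run:
```python
from h import *
d=grab('wrist','w5.png'); s=env.get_state(); print(s['position'],s['orientation'])
L=[[46,138.3,169],[-46,138.3,169],[0,138.3,169],[0,138.3,177]]
print(proj(d,place([532,61.5,6.63],L)).round())
u,v=proj(d,place([532,61.5,6.63],[[0,138.3,169]]))[0].round().astype(int)
g=d['frame'].mean(2).astype(int)
# along perpendicular to bar
print(v,u,g[v,max(0,u-60):u+60:2].tolist()); print(g[max(0,v-60):v+60:2,u].tolist())
delta([516.0,198.9,150],[180,0,-173.37])
```

```text
[516.97756855 197.18794689 249.28626211] [-1.79996302e+02  3.14538450e-03 -1.73500900e+02]
[[282. 274.]
 [282. 147.]
 [282. 214.]
 [282. 217.]]
214 282 [191, 186, 183, 182, 183, 176, 178, 187, 194, 186, 181, 189, 189, 190, 185, 191, 190, 187, 188, 195, 191, 185, 190, 190, 195, 83, 101, 120, 139, 148, 157, 170, 192, 184, 162, 155, 160, 191, 191, 191, 190, 191, 192, 186, 187, 192, 189, 195, 193, 193, 190, 186, 185, 189, 190, 184, 188, 185, 189, 191]
[154, 158, 161, 158, 158, 156, 157, 156, 156, 155, 157, 158, 157, 159, 161, 155, 156, 157, 155, 156, 157, 158, 156, 155, 157, 156, 156, 155, 157, 156, 157, 154, 156, 155, 156, 156, 155, 155, 156, 154, 158, 156, 154, 157, 156, 155, 156, 156, 157, 153, 151, 152, 156, 154, 155, 154, 153, 153, 154, 156]
off [0.0008 0.0018 0.0993] rot [-0.0001  0.0001 -0.0023] mm 99 deg 0.1
```

Call:
{"method": "step_arm", "body": {"offset": [[0,0.001,0.015],[0,0.001,0.04],[0,0.001,0.07],[0,0.001,0.09],[0,0.001,0.098]], "rotation": [[0,0,0],[0,0,0],[0,0,0],[0,0,0],[0,0,0]]}}

```text
clock: 14.0
position: [513.8, 198.0, 147.5]
orientation: [-179.9, -0.4, -173.4]
ft_force: [-0.3, -0.5, 0.1]
finger_gap: 42.9
grip_force: 0.0
```

Call:
{"method": "step_arm", "body": {"offset": [[0,0,0],[0,0,0],[0,0,0],[0,0,0],[0,0,0]], "rotation": [[0,0,0],[0,0,0],[0,0,0],[0,0,0],[0,0,0]], "claw": 24, "force": 20}}

```text
clock: 14.5
position: [516.9, 199.2, 152.3]
orientation: [180.0, 0.1, -173.4]
ft_force: [-0.1, -0.2, 0.1]
finger_gap: 20.5
grip_force: 0.0
```

Run:
```python
from h import *
s=env.get_state(); print(s['position'],s['ft_force'],s['finger_gap'])
P=R.from_euler('z',-6.63,degrees=True).apply(s['position']-[532,61.5,0]);print(P)
for t in np.linspace(.95,0,20): # shift in tool axes from folded
    y=170*(np.sin(t)-np.sin(.95)); z=170*(np.cos(t)-np.cos(.95)); print(round(t,2),round(y/1000,4),round(-z/1000,4))
R0=R.from_euler('xyz',s['orientation'],degrees=True); print('stand +y in tool',R0.inv().apply(place([0,0,6.63],[[0,1,0]])))
```

```text
[516.93500235 199.17497542 152.28451837] [-0.13654754 -0.22566296  0.12205049] 20.51500769431014
[  0.93132621 138.49363033 152.28451837]
0.95 0.0 -0.0
0.9 -0.0051 -0.0068
0.85 -0.0106 -0.0133
0.8 -0.0163 -0.0196
0.75 -0.0224 -0.0255
0.7 -0.0288 -0.0311
0.65 -0.0354 -0.0364
0.6 -0.0423 -0.0414
0.55 -0.0494 -0.046
0.5 -0.0568 -0.0503
0.45 -0.0643 -0.0542
0.4 -0.0721 -0.0577
0.35 -0.08 -0.0608
0.3 -0.088 -0.0635
0.25 -0.0962 -0.0658
0.2 -0.1045 -0.0677
0.15 -0.1129 -0.0692
0.1 -0.1213 -0.0703
0.05 -0.1298 -0.0709
0.0 -0.1383 -0.0711
stand +y in tool [[5.12030505e-04 9.99999802e-01 3.64489598e-04]]
```

Call:
{"method": "step_arm", "body": {"offset": [[0,-0.005,-0.007],[0,-0.0106,-0.0133],[0,-0.0163,-0.0196],[0,-0.0224,-0.0255],[0,-0.0288,-0.0311]], "rotation": [[0,0,0],[0,0,0],[0,0,0],[0,0,0],[0,0,0]]}}

```text
clock: 15.0
position: [519.4, 171.7, 184.2]
orientation: [179.8, 0.0, -173.4]
ft_force: [-3.9, 7.1, 4.4]
finger_gap: 20.7
grip_force: 3.4
```

Call:
{"method": "step_arm", "body": {"offset": [[0,-0.0066,-0.0053],[0,-0.0135,-0.0103],[0,-0.0206,-0.0149],[0,-0.028,-0.0192],[0,-0.0355,-0.0231]], "rotation": [[0,0,0],[0,0,0],[0,0,0],[0,0,0],[0,0,0]]}}

```text
clock: 15.5
position: [524.4, 134.7, 206.8]
orientation: [180.0, 0.1, -173.4]
ft_force: [0.4, 3.5, 1.4]
finger_gap: 21.1
grip_force: 1.5
```

Call:
{"method": "step_arm", "body": {"offset": [[0,-0.0078,-0.0035],[0,-0.0157,-0.0066],[0,-0.0237,-0.0093],[0,-0.0319,-0.0116],[0,-0.0402,-0.0135]], "rotation": [[0,0,0],[0,0,0],[0,0,0],[0,0,0],[0,0,0]]}}

```text
clock: 16.0
position: [528.0, 94.1, 218.8]
orientation: [-180.0, -0.1, -173.4]
ft_force: [0.0, 0.4, 1.2]
finger_gap: 20.5
grip_force: 0.7
```

Call:
{"method": "step_arm", "body": {"offset": [[0,-0.0084,-0.0015],[0,-0.0168,-0.0026],[0,-0.0253,-0.0032],[0,-0.033,-0.0034],[0,-0.0335,-0.0034]], "rotation": [[0,0,0],[0,0,0],[0,0,0],[0,0,0],[0,0,0]]}}

```text
clock: 16.5
position: [532.2, 60.7, 222.2]
orientation: [-180.0, -0.0, -173.5]
ft_force: [-0.6, 0.3, -0.1]
finger_gap: 20.5
grip_force: 0.3
```

Call:
{"method": "step_arm", "body": {"offset": [[0,0,0],[0,0,0],[0,0,0],[0,0,0],[0,0,0]], "rotation": [[0,0,0],[0,0,0],[0,0,0],[0,0,0],[0,0,0]], "claw": 10, "force": 30}}

```text
clock: 17.0
position: [532.0, 62.0, 222.3]
orientation: [-180.0, -0.0, -173.4]
ft_force: [-0.1, 1.5, 0.5]
finger_gap: 15.1
grip_force: 29.2
```

Run:
```python
from h import *
s=env.get_state(); print(s['position'],s['orientation'],s['ft_force'],s['finger_gap'],s['grip_force'])
print('TCP in stand',R.from_euler('z',-6.63,degrees=True).apply(s['position']-[532,61.5,0]))
for n in('scene','top'):
    d=grab(n,n+'4.png'); g=d['frame'].mean(2).astype(int)
    for th in (.95,0):
        L=[[x,r*np.sin(th),70+r*np.cos(th)] for x in(-46,46) for r in (100,140,160)]
        uv=proj(d,place([532,61.5,6.63],L)).round().astype(int)
        print(n,th,uv.tolist(),[g[v,u-4:u+5].tolist() for u,v in uv])
```

```text
[532.00226087  62.03106835 222.3175543 ] [-1.79997680e+02 -1.62966123e-02 -1.73375252e+02] [-0.09296429  1.46954398  0.47579939] 15.083338328903935 29.226841628551483
TCP in stand [6.35614475e-02 5.27255772e-01 2.22317554e+02]
scene 0.95 [[300, 170], [306, 156], [310, 150], [330, 183], [336, 169], [340, 162]] [[75, 53, 53, 60, 82, 114, 132, 127, 97], [30, 28, 29, 45, 102, 135, 141, 138, 138], [28, 30, 51, 72, 79, 79, 78, 75, 72], [140, 140, 140, 140, 137, 136, 136, 138, 140], [136, 137, 138, 136, 136, 135, 136, 138, 137], [136, 136, 137, 137, 138, 139, 138, 137, 136]]
scene 0 [[283, 176], [283, 164], [283, 158], [314, 190], [315, 178], [316, 172]] [[131, 113, 86, 72, 65, 64, 81, 120, 135], [138, 110, 80, 71, 66, 66, 81, 120, 135], [138, 111, 78, 67, 60, 53, 44, 34, 27], [141, 125, 92, 73, 67, 64, 79, 123, 139], [33, 52, 70, 72, 67, 65, 61, 79, 114], [50, 65, 73, 70, 65, 65, 55, 94, 129]]
top 0.95 [[222, 229], [210, 230], [204, 231], [218, 198], [206, 199], [200, 199]] [[127, 127, 125, 123, 124, 127, 126, 127, 127], [97, 95, 91, 89, 83, 78, 70, 61, 63], [124, 126, 126, 110, 97, 96, 97, 96, 91], [40, 48, 49, 48, 47, 47, 48, 47, 47], [124, 115, 81, 70, 52, 49, 49, 48, 47], [124, 124, 124, 124, 125, 125, 124, 115, 81]]
top 0 [[249, 224], [248, 223], [248, 223], [245, 193], [244, 190], [243, 189]] [[84, 77, 76, 77, 65, 67, 56, 47, 50], [95, 108, 104, 102, 101, 74, 71, 63, 61], [95, 108, 104, 102, 101, 74, 71, 63, 61], [50, 50, 49, 50, 49, 49, 50, 49, 50], [51, 52, 52, 51, 51, 52, 53, 52, 52], [53, 52, 53, 52, 52, 52, 53, 52, 53]]
```

Call:
{"method": "step_arm", "body": {"offset": [[0,0,0],[0,0,0],[0,0,0],[0,0,0],[0,0,0]], "rotation": [[0,0,0],[0,0,0],[0,0,0],[0,0,0],[0,0,0]]}}

```text
clock: 17.6
position: [532.0, 61.9, 222.3]
orientation: [180.0, -0.0, -173.4]
ft_force: [-0.9, -0.4, 0.6]
finger_gap: 14.6
grip_force: 29.2
```

```bash
python3 -c "
from h import *
print(job.job_done())"
```

```text
the job is handed in; nothing more can be done
None
```

I handed the job in at about 17.6 s with the battery pack set in its pocket, the prop leg down and the lamp frame gripped upright at about 29 N; the hand-in call returned no verdict, so I don't know yet whether it passed.

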